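# Pack two biscuit cartons tight into the corner of a delivery tray

### The arm

A 6-joint arm with a two-finger parallel gripper is mounted at the origin on a cart in front of the work surface, level with it; the furniture and walls round the work are solid. World frame = base frame: x ahead of the robot, y to its left, z up, the work surface at z = 0. Lengths are in mm, angles in rad, forces in N, time in s.
With the tool pointing down it reaches from about 350 to 975 mm from the base axis. Payload 17.4 kg.
Tool frame: the origin (TCP) lies midway between the tips of the shut fingers; the grasp point (between the pads) lies 19 mm behind it (manip.grip_depth is the distance from the TCP to the grasp point, in mm); z points along the fingers, y is the line along which they close (so a half turn about z gives the same grasp; the last joint's range is limited). The gripper opens to 85 mm and grips with 20 to 120 N. Pads are 22 mm wide; open, the fingers measure 114 mm over their backs; the gripper's body (76 mm by 85 mm) begins 54 mm behind the grasp point. The pads swing forward as they close: fully open they stand 13 mm farther back than shut.
Start: joints at [1.217, 0.116, 1.442, -0, 1.584, -0.038], TCP at [209.647, 641.623, 207.203] pointing down, gripper open.
Joint ranges: [-2.83, 2.83], [-0.83, 2.19], [0.07, 2.5], [-1.14, 4.28], [0.01, 3], [-2.97, 2.97]. Speed limits (rad/s): [1.89, 1.89, 2.22, 3.14, 3.14, 3.14].

### API

Orientations are given as a unit quaternion [w, x, y, z].
In Python, from plant import manip, imaging gives the robot as it stands.
- The arm moves only by the shell command python3 -m handwheel 'ROWS' [FORCE]. ROWS is JSON, a list of rows, each an object with "xyz": the shift along the tool's x, y, z in cm, a list of three; "spin": the turn about the tool's z in rad; "grip": the opening, from -1 (shut) to 1 (fully open). In form: [{"xyz": [tx, ty, tz], "spin": spin, "grip": grip}, ...]. A call has 1 to 12 rows; each row is the pose to reach, as a shift and turn from the pose commanded when the call began, along the tool's axes at that moment; what a row does not reach only later rows make up. A row lasts 1/10 s, in which the tool goes at most 50 mm and 8.59 degrees, less where a joint would pass 70% of its speed; a pose out of reach is approached as far as the arm can. A call with a gripper value outside its range is refused whole. The fingers move at their own pace and stop on an object; FORCE is the grip in N (left out, the last holds). Time passes only in rows, so rows that repeat a pose let the fingers close. It gives the time, the measured TCP pose, the force, the opening and the grip force at its end, in the units of the state.
- manip.get_obs(): the state, without advancing time (a new reading comes with each control period).
- imaging.read_camera(name): name is "side" or "top" or "wrist"; returns a dict with "img" (420x560x3 uint8, red, green, blue), "range_z" (420x560 float32, mm along the optical axis (not along the pixel's ray), 0 where there is no reading), "fx", "fy", "cx", "cy" (pixels), "k1" (the pictures are not rectified: a ray, as slopes to the right and down, at radius r is drawn at 1 + k1 r^2 times it, then the intrinsics apply), "rvec" (rotation vector, rad) and "tvec" (3), from world to camera coordinates, as OpenCV has them. Camera axes: x right, y down, z forward; pixel columns grow to the right and rows downward; lengths in mm; the calibration is good to about 2 mm. A picture is of the moment at which its call begins.
- manip.finish_job(): hands the job in; it is judged then, once.
The state is a dict: "clock": time; "joint_positions": joint angles; "dq": joint speeds; "effort": joint torques, N m; "tool_pos": TCP position; "tcp_rot": TCP orientation; "wrist_force": force on the tool from outside, world axes, zero at the start; "moment": the same for the moment, N m; "gripper_width": opening from 0.0 (shut) to 1.0 (fully open); "grip_force": force on a finger pad.
Only numpy, scipy, OpenCV 4.12 (cv2) and the standard library are available. Lean on these libraries where they do the work, as an engineer would, in place of code of your own. Each camera call takes 0.05 s, during which the arm holds its last target. There are 200 camera calls.

### The job

Move the two biscuit cartons from the slanted display stand to the delivery tray, standing upright side by side with their broad faces along its far long wall: push the first one home into the tray's far left corner and let go of it before you fetch the second, then push the second up against the first, also home against the far wall, and let go. The card is thin, so handle the cartons gently: grip lightly, set them down without dropping, and only lean them lightly on the walls and on each other. Do not upset or shift the other things on the counter.

Things in the scene. Friction and masses are not known exactly. Their poses are not given: they have to be found in the camera images.
- carton_a: Thin-card biscuit carton, 55 x 105 x 172 mm, about 0.26 kg. Origin: centre of its bottom; own z up its length, x through the 55 mm thickness, y along the 105 mm width. It starts leaning 35 degrees from vertical in the stand's left bay, top towards the robot, z along the lean: take it across the thickness near its top, tool in line with it. Grip lightly, 20 to 30 N (spoilt above 60 N a pad).
- carton_b: The other carton, exactly like carton_a, with the same axes, leaning in the same way in the stand's right bay. Either may be packed first. Thin card: let go only when it stands on the tray's floor (a drop of 8 mm spoils it) and push it against a wall or the other carton with only a few newtons; more than 40 N there spoils it.
- display_stand: Pale wooden stand, fixed, 262 mm wide, 150 deep. Origin: on the counter below mid-ledge; x points away from the robot, y along its width. Ledge and back board lean 35 degrees to the robot; along the carton's length the back board (robot's side) reaches 108 mm, cheeks 41, mid divider 28, lip (far side) 8. Carton bottoms' centres: 60 mm high, about 64 mm either side of the middle.
- tray: Brown wooden delivery tray, fixed to the counter, outer 122 (x) x 262 (y) x 42 mm high, walls and floor 6 mm thick, inside 110 x 250 mm. Origin: centre of the underside; own x points away from the robot, own y to the left along the long side.
- tray_corner (a point): The tray's far left inner corner, on the top of the tray's floor (6 mm above the counter); axes as the tray's. A carton home in the corner with its 105 mm width along the tray's y has its origin at about (-27.5, -52.5, 0) mm here; the second, against it, at about (-27.5, -157.5, 0) mm.
- counter_bell: Round desk bell, white dome on a black foot, 93 mm across, 68 mm high. Bystander. Origin: centre of the underside.
- jar_honey: Glass jar with yellow lid, 68 mm across, 112 mm high. Bystander. Origin: centre of the underside.
- till_roll: White roll of till paper standing on end, 57 mm across, 57 mm high. Bystander. Origin: centre of the underside.
- stapler: Red and black stapler on top of the white cash drawer, 34 x 128 x 42 mm high. Bystander. Origin: centre of the underside.
- mug: White mug, 83 mm across (113 with its handle), 93 mm high. Bystander. Origin: centre of the underside.
- card_terminal: Black payment terminal lying flat, 170 x 79 x 43 mm high. Bystander. Origin: centre of the underside.

How it is judged:
By the outcome, as a careful person would: the job done as asked, in the order asked, and still so for the second after the job is handed in, with the robot touching nothing.
It also fails if it takes over 62 s, if anything falls off the work surface, if the arm or the gripper's body presses on something with over 40 N, if the wrist force passes 120 N, or if a joint passes its speed limit or range.

## Working session

There is one attempt and no reset: what is moved stays moved. The work goes in short steps, Python scripts to look and compute and a shell command to move; the robot and the scene stay as the last step left them, time stands still between calls to the robot, and variables do not carry over. Pictures are saved under pics/ and viewed, at most 10 in all, crops included, and the job is handed in when it is done.

```bash
ls; mkdir -p pics
cat > h.py <<'E'
import numpy as np, cv2
from plant import manip, imaging
from scipy.spatial.transform import Rotation as R
def cam(n):
    c=imaging.read_camera(n); c['R']=R.from_rotvec(np.ravel(c['rvec'])).as_matrix(); c['t']=np.ravel(c['tvec']); return c
def pts(c):
    """world xyz for every pixel from depth"""
    h,w=c['range_z'].shape; u,v=np.meshgrid(np.arange(w),np.arange(h))
    K=np.array([[c['fx'],0,c['cx']],[0,c['fy'],c['cy']],[0,0,1]],float)
    p=cv2.undistortPoints(np.stack([u,v],-1).reshape(-1,1,2).astype(np.float64),K,np.array([c['k1'],0,0,0.])).reshape(h,w,2)
    z=c['range_z']; X=np.dstack([p[...,0]*z,p[...,1]*z,z])
    return (X-c['t'])@c['R']
def save(c,f): cv2.imwrite('pics/'+f,c['img'][...,::-1])
E
python3 - <<'E'
from h import *
print(manip.get_obs(), manip.grip_depth)
ims=[]
for n in ['side','top']:
    c=cam(n); save(c,n+'0.png'); np.savez(n+'0.npz',img=c['img'],P=pts(c),d=c['range_z'])
    print(n,'cam pos',-c['R'].T@c['t'])
E
```

```text
pics
{'clock': 0.0, 'joint_positions': array([ 1.21720066e+00,  1.16491167e-01,  1.44227973e+00, -9.88004796e-06,
        1.58397016e+00, -3.77981067e-02]), 'dq': array([ 0.00242175, -0.00021003,  0.00125428, -0.000855  , -0.00043162,
       -0.00063225]), 'effort': array([ 3.88825312e-03, -7.32001162e+01, -6.32499361e+01,  1.80549823e-04,
        6.31826028e-03,  1.26773461e-04]), 'tool_pos': array([209.57379518, 641.41580461, 206.44970254]), 'tcp_rot': array([-1.06808897e-04,  1.57243511e-01,  9.87559694e-01, -5.64205241e-04]), 'wrist_force': array([ 0.20529355, -0.43252879, -0.47630955]), 'moment': array([-0.00845522, -0.00940089, -0.00115394]), 'grip_force': 0.0, 'gripper_width': 0.9966661388889082} 18.700000000000003
side cam pos [ 581.07373641  517.0106953  1462.57344536]
top cam pos [ 400.44352298 -217.62020716 1515.53313982]
```

View pics/top0.png

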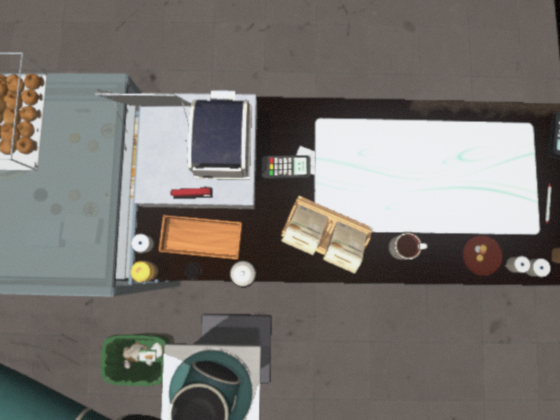

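View pics/side0.png

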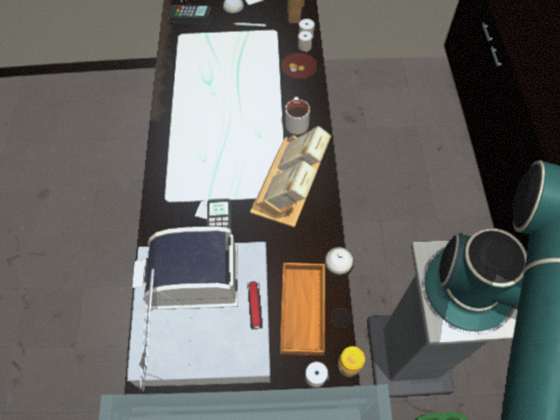

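Top view: tray at (200,237), the two leaning cartons in the yawed stand at (325,235), bell at (242,272), jar at (143,270), mug at (405,246) and stapler at (190,192). The side view agrees, with the tray at (303,308) and the cartons at (305,150) and (288,187). The moves allow no tilt, so I plan to push each carton upright in its bay with the near finger, then grip it flush. Next I measure.

Run:
```python
import numpy as np,cv2
for n,tr,st in [('top',(155,210,248,262),(278,190,376,276)),('side',(275,258,332,360),(250,120,335,228))]:
    z=np.load(n+'0.npz'); P=z['P']; img=z['img']; d=z['d']
    hsv=cv2.cvtColor(img,cv2.COLOR_RGB2HSV)
    def reg(b):
        m=np.zeros(d.shape,bool); m[b[1]:b[3],b[0]:b[2]]=1; return m&(d>0)
    # tray
    m=reg(tr)&(hsv[...,1]>110)&(hsv[...,0]<25)
    rim=m&(abs(P[...,2]-42)<8)
    q=P[rim][:,:2]; r=cv2.minAreaRect(q.astype(np.float32)); print(n,'tray rim',rim.sum(),r, 'z',np.median(P[rim][:,2]),'floor z',np.percentile(P[m][:,2],[5,30]))
    fl=m&(P[...,2]<25); print('  floor rect',cv2.minAreaRect(P[fl][:,:2].astype(np.float32)))
    # stand / cartons
    m=reg(st)
    hi=m&(P[...,2]>125)
    k,l=cv2.connectedComponents(hi.astype(np.uint8))
    for i in range(1,k):
        q=P[l==i]
        if len(q)<60: continue
        t=q[:,2].max(); print('  comp',len(q),'mean',q.mean(0).round(1),'zmax',np.percentile(q[:,2],[50,95,99]).round(1),'rect',cv2.minAreaRect(q[:,:2].astype(np.float32)))
    a=m&(P[...,2]>15)&(P[...,2]<260); print('  all stand rect',cv2.minAreaRect(P[a][:,:2].astype(np.float32)))
    # drawer and bystanders
    a=(P[...,0]>400)&(P[...,0]<900)&(abs(P[...,1])<300)&(d>0)&(P[...,2]>15)
    k,l,s,c=cv2.connectedComponentsWithStats(a.astype(np.uint8))
    for i in range(1,k):
        if s[i,4]>40:
            q=P[l==i]; print('  obj',c[i].round(),s[i,4],'x',np.percentile(q[:,0],[2,98]).round(),'y',np.percentile(q[:,1],[2,98]).round(),'z',np.percentile(q[:,2],[50,98]).round())
```

```text
top tray rim 434 ((504.5413513183594, 47.46783447265625), (264.0300598144531, 122.61898803710938), 85.51192474365234) z 41.54944596146328 floor z [-2.19162586  3.66296552]
  floor rect ((495.9560852050781, 43.47350311279297), (307.1913757324219, 157.74351501464844), 86.78263854980469)
  comp 2322 mean [ 484.9 -349.6  182.3] zmax [190.  211.4 214.3] rect ((490.1329345703125, -352.1886901855469), (260.8337097167969, 108.54730224609375), 67.1688003540039)
  all stand rect ((535.1270751953125, -371.377685546875), (262.4582824707031, 206.37652587890625), 67.1688003540039)
  obj [190. 156.] 13197 x [562. 893.] y [-124.  295.] z [112. 359.]
  obj [283. 167.] 1019 x [710. 785.] y [-297. -152.] z [34. 45.]
  obj [297. 226.] 984 x [465. 625.] y [-299. -229.] z [185. 212.]
  obj [198. 235.] 563 x [438. 571.] y [-85. 179.] z [40. 47.]
  obj [141. 243.] 288 x [452. 505.] y [213. 264.] z [56. 63.]
  obj [144. 265.] 122 x [400. 419.] y [192. 241.] z [109. 117.]
  obj [243. 266.] 156 x [400. 427.] y [-130.  -65.] z [40. 55.]
  obj [192. 267.] 47 x [400. 414.] y [56. 94.] z [20. 27.]
side tray rim 57
[... 368 characters left out ...]
5576171875), (257.5150451660156, 109.59442901611328), 67.16244506835938)
  all stand rect ((535.0091552734375, -439.9827575683594), (392.0006103515625, 258.0494689941406), 67.16244506835938)
  obj [285. 197.] 1679 x [470. 630.] y [-298. -230.] z [130. 212.]
  obj [209. 305.] 17892 x [611. 892.] y [-251.  249.] z [106. 253.]
  obj [331. 260.] 198 x [400. 427.] y [-128.  -63.] z [39. 53.]
  obj [304. 307.] 811 x [439. 572.] y [-86. 178.] z [39. 47.]
  obj [337. 316.] 76 x [401. 417.] y [54. 93.] z [21. 27.]
  obj [344. 362.] 240 x [400. 422.] y [191. 243.] z [108. 116.]
  obj [316. 374.] 426 x [454. 509.] y [212. 265.] z [56. 63.]
  obj [251. 392.] 716 x [412. 891.] y [290. 300.] z [138. 144.]
```

Run:
```python
import numpy as np,cv2
th=np.deg2rad(-22.84); X=np.array([np.cos(th),np.sin(th)]);Y=np.array([-X[1],X[0]])
for n,st in [('top',(278,190,376,276)),('side',(250,120,335,228))]:
    z=np.load(n+'0.npz'); P=z['P']; d=z['d']
    m=np.zeros(d.shape,bool); m[st[1]:st[3],st[0]:st[2]]=1
    a=m&(d>0)&(P[...,2]>168)&(P[...,2]<230)
    q=P[a]; s=q[:,:2]@X; y=q[:,:2]@Y
    h=np.histogram(y,bins=np.arange(-560,-80,6)); print(n,[(int(b),int(c)) for b,c in zip(h[1],h[0]) if c])
    r=cv2.minAreaRect(q[:,:2].astype(np.float32)); print(r, 's rng',np.percentile(s,[1,99]).round(1),'y rng',np.percentile(y,[.5,99.5]).round(1))
    top=q[:,2]>209; print('ridge s',np.median(s[top]).round(1),'zmax',np.percentile(q[:,2],99))
    # upper (far) face fit: s vs z
    for lo,hi in [(-600,-132),(-132,0)]:
        pass
    i=np.abs(q[:,2]-185)<4; print('s at z185',np.percentile(s[i],[3,97]).round(1))
    b=m&(d>0)&(P[...,2]>25)&(P[...,2]<230); 
    print('stand y', np.percentile(P[b][:,:2]@Y,[.5,99.5]).round(1))
z=np.load('side0.npz');P=z['P'];d=z['d']
for y0 in (-50,0,50,100,150):
    m=(d>0)&(abs(P[...,1]-y0)<15)&(P[...,2]>80)&(P[...,0]>500)&(P[...,0]<900); print('drawer',y0,np.percentile(P[m][:,0],1).round(),np.percentile(P[m][:,2],30).round())
```

```text
top [(-254, 31), (-248, 53), (-242, 47), (-236, 50), (-230, 51), (-224, 52), (-218, 50), (-212, 52), (-206, 49), (-200, 51), (-194, 48), (-188, 50), (-182, 51), (-176, 48), (-170, 52), (-164, 50), (-158, 48), (-152, 32), (-122, 11), (-116, 46), (-110, 48), (-104, 50), (-98, 54), (-92, 48)]
((475.58563232421875, -345.72613525390625), (237.51454162597656, 76.7169189453125), 67.1688003540039) s rng [534.8 608.4] y rng [-251.2  -16.5]
ridge s 571.5 zmax 214.55783118194796
s at z185 [534.5 599.3]
stand y [-263.    -4.9]
side [(-260, 4), (-254, 21), (-248, 28), (-242, 40), (-236, 41), (-230, 29), (-224, 39), (-218, 34), (-212, 41), (-206, 43), (-200, 41), (-194, 40), (-188, 47), (-182, 32), (-176, 40), (-170, 45), (-164, 41), (-158, 115), (-152, 41), (-128, 1), (-122, 20), (-116, 42), (-110, 36), (-104, 45), (-98, 43), (-92, 44)]
((476.6353454589844, -347.0188903808594), (241.90438842773438, 78.29170227050781), 67.16244506835938) s rng [536.  609.8] y rng [-251.7  -15.5]
ridge s 571.7 zmax 216.15455715620305
s at z185 [535.6 601.2]
stand y [-374.2   -4.3]
drawer -50 608.0 198.0
drawer 0 609.0 221.0
drawer 50 611.0 135.0
drawer 100 609.0 102.0
drawer 150 608.0 101.0
```

```bash
cat >> h.py <<'E'
TS=-22.84; TT=-4.5
def fr(deg): t=np.deg2rad(deg); return np.array([np.cos(t),np.sin(t)]),np.array([-np.sin(t),np.cos(t)])
def stand(s,y,z): X,Y=fr(TS); return np.r_[s*X+y*Y,z]
CORNER=np.array([569.6,165.8,6.])
def tray(x,y,z): X,Y=fr(TT); return CORNER+np.r_[x*X+y*Y,z]
def rows(*wps,pos=None,ang=None):
    """wps: (world xyz, tool-y angle deg); prints shift cm + spin in present tool frame"""
    o=manip.get_obs(); M=R.from_quat(np.roll(o['tcp_rot'],-1)).as_matrix(); p=o['tool_pos']
    a0=np.degrees(np.arctan2(M[1,1],M[0,1])); print('t %.1f'%o['clock'],'at',p.round(1),'yaw %.2f'%a0,'tilt',M[:,2].round(3),'q1 %.2f q6 %.2f'%(o['joint_positions'][0],o['joint_positions'][5]),'F',o['wrist_force'].round(1),'w %.3f'%o['gripper_width'],'grip %.1f'%o['grip_force'])
    for w,a in wps: print((M.T@(np.array(w)-p)/10).round(2), 'spin %.3f'%np.deg2rad(a0-a))
E
python3 -c "
from h import *
rows(((210,642,330),72),((430,300,330),40),(stand(572.5,-68.5,330),TS),(stand(572.5,-68.5,240),TS))"
```

```text
t 0.1 at [209.6 641.4 206.5] yaw 71.91 tilt [-0.    -0.001 -1.   ] q1 1.22 q6 -0.04 F [-0.5 -0.1 -0.1] w 0.999 grip 0.0
[ -0.02   0.05 -12.35] spin -0.002
[-31.56 -25.62 -12.32] spin 0.557
[-56.48 -79.06 -12.27] spin 1.654
[-56.48 -79.05  -3.27] spin 1.654
```

```bash
python3 -m handwheel '[{"xyz":[0,0,-4],"spin":0,"grip":1},{"xyz":[0,0,-8],"spin":0,"grip":1},{"xyz":[-3,-2.5,-11],"spin":0.07,"grip":1},{"xyz":[-7,-5.5,-12.3],"spin":0.15,"grip":1},{"xyz":[-10.5,-8.5,-12.3],"spin":0.25,"grip":1},{"xyz":[-14,-11.5,-12.3],"spin":0.35,"grip":1},{"xyz":[-17.5,-14.5,-12.3],"spin":0.45,"grip":1},{"xyz":[-21,-17.5,-12.3],"spin":0.5,"grip":1},{"xyz":[-24.5,-20,-12.3],"spin":0.55,"grip":1},{"xyz":[-28,-23,-12.3],"spin":0.6,"grip":1},{"xyz":[-31.5,-26,-12.3],"spin":0.7,"grip":1},{"xyz":[-33.5,-30,-12.3],"spin":0.8,"grip":1}]'
python3 -c "
from h import *
rows((stand(572.5,-68.5,330),TS),(stand(572.5,-68.5,240),TS))"
```

```text
clock: 1.3
tool_pos: [436.1, 250.7, 329.3]
tcp_rot: [-0.0, 0.531, 0.847, -0.001]
wrist_force: [0.6, 0.3, 0.2]
gripper_width: 1.003
grip_force: 0.0
t 1.3 at [436.1 250.7 329.3] yaw 25.82 tilt [-0.001 -0.001 -1.   ] q1 0.47 q6 0.02 F [0.6 0.3 0.2] w 1.003 grip 0.0
[-5.109e+01 -1.750e+01 -4.000e-02] spin 0.849
[-51.08 -17.49   8.96] spin 0.849
```

```bash
python3 -m handwheel '[{"xyz":[-4.5,-1,0],"spin":0.08,"grip":1},{"xyz":[-9,-2.5,0],"spin":0.16,"grip":1},{"xyz":[-13.5,-4,0],"spin":0.24,"grip":1},{"xyz":[-18,-5.5,0],"spin":0.32,"grip":1},{"xyz":[-22.5,-7,0],"spin":0.4,"grip":1},{"xyz":[-27,-8.5,0],"spin":0.48,"grip":1},{"xyz":[-31.5,-10,0],"spin":0.56,"grip":1},{"xyz":[-36,-12,0],"spin":0.64,"grip":1},{"xyz":[-40.5,-14,0],"spin":0.72,"grip":1},{"xyz":[-45,-15.5,0],"spin":0.8,"grip":1},{"xyz":[-49,-17,0],"spin":0.849,"grip":1},{"xyz":[-51.1,-17.5,0],"spin":0.849,"grip":1}]'
python3 - <<'E'
from h import *
c=cam('wrist'); save(c,'w1.png'); P=pts(c); d=c['range_z']
X,Y=fr(TS); s=P[...,:2]@X; y=P[...,:2]@Y; z=P[...,2]
m=(d>0)&(z>165)&(z<225)&(s>500)&(s<640)
print(m.sum(),'wrist pos',(-c['R'].T@c['t']).round())
if m.sum()>100:
    h=np.histogram(y[m],bins=np.arange(-280,20,6)); print([(int(b),int(k)) for b,k in zip(h[1],h[0]) if k])
    a=m&(y>-125)&(y<-10)
    print('s min',np.percentile(s[a],[.5,2]), 'ymin/max',np.percentile(y[a],[.5,99.5]),'zmax',np.percentile(z[a],99.5))
    for h in (180,185,190,195,200,205,210): 
        i=a&(abs(z-h)<2); 
        if i.sum()>5: print(h,np.percentile(s[i],[2,98]).round(1))
rows((stand(572.5,-68.5,240),TS))
E
```

```text
clock: 2.5
tool_pos: [501.8, -286.6, 329.3]
tcp_rot: [-0.0, 0.833, 0.553, -0.0]
wrist_force: [0.6, -0.3, 1.0]
gripper_width: 1.001
grip_force: 0.0
11158 wrist pos [ 528. -225.  494.]
[(-256, 55), (-250, 172), (-244, 224), (-238, 225), (-232, 241), (-226, 237), (-220, 253), (-214, 255), (-208, 254), (-202, 270), (-196, 262), (-190, 286), (-184, 272), (-178, 282), (-172, 271), (-166, 300), (-160, 296), (-154, 692), (-124, 61), (-118, 283), (-112, 322), (-106, 328), (-100, 340), (-94, 354), (-88, 353), (-82, 364), (-76, 372), (-70, 378), (-64, 381), (-58, 385), (-52, 383), (-46, 399), (-40, 397), (-34, 407), (-28, 397), (-22, 407)]
s min [535.9153546  537.13453614] ymin/max [-118.61621868  -17.09013398] zmax 211.89014592447555
180 [535.5 600.8]
185 [536.4 596.9]
190 [542.  593.3]
195 [548.6 589.5]
200 [555.3 586.1]
205 [561.9 581.9]
210 [568.4 577.8]
t 2.5 at [ 502.3 -287.9  328.7] yaw -22.76 tilt [-0.002  0.    -1.   ] q1 -0.56 q6 -0.17 F [-0.2 -1.9 -1.3] w 1.002 grip 0.0
[ 0.19 -0.2   8.87] spin 0.001
```

View pics/w1.png

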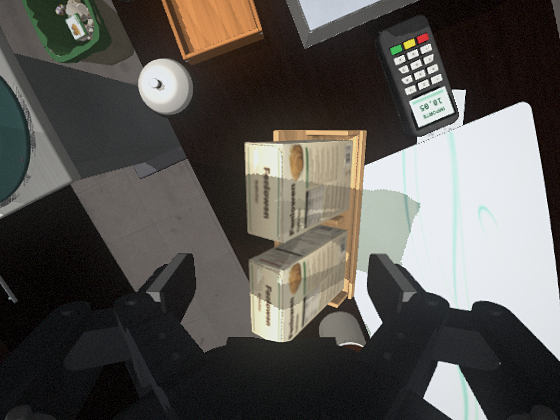

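The wrist picture shows both cartons between the open fingers, left carton at about (300,185) and right at (300,280). It agrees with the earlier measurement to about 3 mm, so I go down astride the left carton's top.

```bash
python3 -m handwheel '[{"xyz":[0.1,-0.5,3],"spin":0,"grip":1},{"xyz":[0.1,-0.5,6],"spin":0,"grip":1},{"xyz":[0.1,-0.5,9],"spin":0,"grip":1},{"xyz":[0.1,-0.5,12],"spin":0,"grip":1},{"xyz":[0.1,-0.5,14.5],"spin":0,"grip":1},{"xyz":[0.1,-0.5,15.5],"spin":0,"grip":1},{"xyz":[0.1,-0.5,16],"spin":0,"grip":1},{"xyz":[0.1,-0.5,16.4],"spin":0,"grip":1},{"xyz":[0.1,-0.5,16.4],"spin":0,"grip":1}]' 20
python3 - <<'E'
from h import *
c=cam('wrist'); save(c,'w2.png')
rows(*[(stand(s,-68,z),TS) for s,z in [(569,164),(598,182),(621,195),(645,204),(656,205)]])
E
```

```text
clock: 3.45
tool_pos: [498.3, -280.8, 166.9]
tcp_rot: [0.0, 0.832, 0.555, 0.0]
wrist_force: [-0.3, 1.1, -0.0]
gripper_width: 1.002
grip_force: 0.0
t 3.5 at [ 498.3 -280.8  167.1] yaw -22.58 tilt [ 0.001 -0.001 -1.   ] q1 -0.56 q6 -0.16 F [0.8 0.1 0.3] w 1.000 grip 0.0
[-0.26  0.07  0.31] spin 0.005
[-0.28  2.98 -1.49] spin 0.005
[-0.29  5.28 -2.78] spin 0.005
[-0.3   7.68 -3.68] spin 0.005
[-0.3   8.78 -3.78] spin 0.005
```

View pics/w2.png

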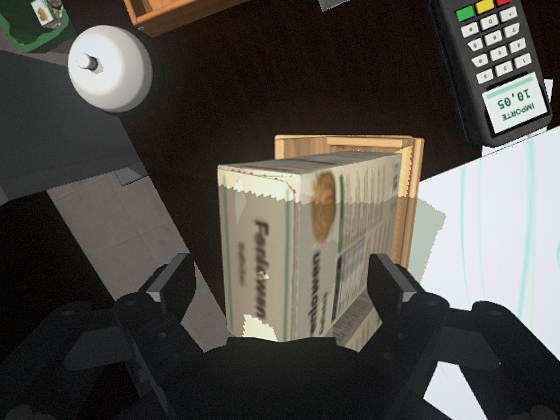

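The fingers are astride the top: near pad at (185,280), far pad at (385,280), carton between them. Now I push it upright along the arc.

```bash
python3 -m handwheel '[{"xyz":[-0.2,1,-0.3],"spin":0,"grip":1},{"xyz":[-0.2,2,-0.9],"spin":0,"grip":1},{"xyz":[-0.2,3,-1.5],"spin":0,"grip":1},{"xyz":[-0.2,3.8,-2],"spin":0,"grip":1},{"xyz":[-0.2,4.6,-2.4],"spin":0,"grip":1},{"xyz":[-0.2,5.4,-2.8],"spin":0,"grip":1},{"xyz":[-0.2,6.2,-3.2],"spin":0,"grip":1},{"xyz":[-0.2,7,-3.5],"spin":0,"grip":1},{"xyz":[-0.2,7.7,-3.7],"spin":0,"grip":1},{"xyz":[-0.2,8.2,-3.8],"spin":0,"grip":1},{"xyz":[-0.2,8.6,-3.8],"spin":0,"grip":1},{"xyz":[-0.2,8.6,-3.8],"spin":0,"grip":1}]'
python3 - <<'E'
from h import *
c=cam('wrist'); save(c,'w3.png'); P=pts(c); X,Y=fr(TS); d=c['range_z']
s=P[...,:2]@X; y=P[...,:2]@Y; z=P[...,2]
m=(d>0)&(z>226)&(z<260)&(abs(y+68)<50)&(s>580)&(s<720)
print(m.sum(),np.percentile(s[m],[1,99]).round(1),np.percentile(y[m],[1,99]).round(1),np.percentile(z[m],[5,50,95]).round(1))
q=P[m]; A=np.c_[s[m],y[m],np.ones(m.sum())]; print('slope',np.linalg.lstsq(A,z[m],rcond=None)[0])
rows((stand(647,-68,205),TS),(stand(643,-68,200),TS))
E
```

```text
clock: 4.7
tool_pos: [576.9, -315.6, 203.9]
tcp_rot: [-0.0, 0.832, 0.555, -0.0]
wrist_force: [-0.0, -0.4, -0.0]
gripper_width: 0.998
grip_force: 0.0
2009 [598.8 709.8] [-78.2 -55.9] [241.7 251.6 259.3]
slope [-1.35331413e-03  6.62885115e-02  2.56369906e+02]
t 4.8 at [ 576.7 -315.5  203.9] yaw -22.57 tilt [-0.  0. -1.] q1 -0.54 q6 -0.15 F [ 0.   0.3 -0.9] w 1.001 grip 0.0
[-0.1  -0.7  -0.11] spin 0.005
[-0.1  -1.09  0.39] spin 0.005
```

View pics/w3.png

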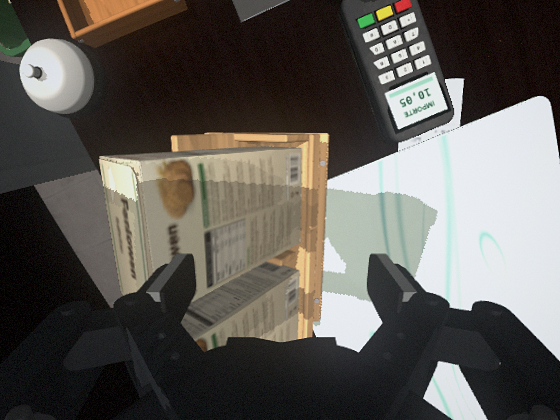

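The near finger slipped over the top: the carton still leans as before, with its top edge at (145,160). I go back and take it about 10 mm lower.

```bash
python3 -m handwheel '[{"xyz":[-0.1,0,-3],"spin":0,"grip":1},{"xyz":[-0.1,-3,-3],"spin":0,"grip":1},{"xyz":[-0.1,-6,-3],"spin":0,"grip":1},{"xyz":[-0.1,-8.2,-3],"spin":0,"grip":1},{"xyz":[-0.1,-8.2,-2],"spin":0,"grip":1},{"xyz":[-0.1,-8.2,0],"spin":0,"grip":1},{"xyz":[-0.1,-8.2,2],"spin":0,"grip":1},{"xyz":[-0.1,-8.2,3.5],"spin":0,"grip":1},{"xyz":[-0.1,-8.2,4.4],"spin":0,"grip":1},{"xyz":[-0.1,-8.2,4.9],"spin":0,"grip":1},{"xyz":[-0.1,-8.2,4.9],"spin":0,"grip":1},{"xyz":[-0.1,-8.2,4.9],"spin":0,"grip":1}]'
python3 - <<'E'
from h import *
rows(*[(stand(s,-68,z),TS) for s,z in [(572,155),(577,155),(598,174),(621,190),(645,197),(656,199)]])
E
```

```text
clock: 5.95
tool_pos: [500.9, -285.1, 155.9]
tcp_rot: [0.0, 0.832, 0.555, 0.0]
wrist_force: [0.1, 0.4, 0.3]
gripper_width: 0.998
grip_force: 0.0
t 6.0 at [ 500.9 -285.1  155.9] yaw -22.57 tilt [ 0.001 -0.    -1.   ] q1 -0.56 q6 -0.17 F [0.1 0.4 0.3] w 0.998 grip 0.0
[ 0.03 -0.03  0.09] spin 0.005
[0.03 0.47 0.09] spin 0.005
[ 0.02  2.58 -1.81] spin 0.005
[ 0.01  4.88 -3.41] spin 0.005
[-0.    7.28 -4.1 ] spin 0.005
[-0.01  8.38 -4.3 ] spin 0.005
```

```bash
python3 -m handwheel '[{"xyz":[0,0.6,0],"spin":0,"grip":1},{"xyz":[0,1.2,-0.4],"spin":0,"grip":1},{"xyz":[0,1.8,-1],"spin":0,"grip":1},{"xyz":[0,2.5,-1.6],"spin":0,"grip":1},{"xyz":[0,2.5,-1.6],"spin":0,"grip":1},{"xyz":[0,2.5,-1.6],"spin":0,"grip":1}]'
python3 - <<'E'
from h import *
for n in('wrist','top'):
    c=cam(n); save(c,n+'4.png'); P=pts(c); X,Y=fr(TS); d=c['range_z']
    s=P[...,:2]@X; y=P[...,:2]@Y; z=P[...,2]
    for h in range(186,236,6):
        m=(d>0)&(abs(z-h)<2.5)&(y>-45)&(y<-25)&(s>500)&(s<680)
        if m.sum()>4: print(n,h,np.percentile(s[m],[3,97]).round(1))
rows()
E
```

```text
clock: 6.55
tool_pos: [523.8, -294.6, 171.3]
tcp_rot: [0.0, 0.832, 0.555, -0.0]
wrist_force: [0.3, 0.8, -0.0]
gripper_width: 1.001
grip_force: 0.0
wrist 186 [537.2 596.5]
wrist 192 [544.3 591.5]
wrist 198 [552.6 586.8]
wrist 204 [560.5 582.4]
wrist 210 [568.6 577.9]
top 186 [534.7 547.1]
top 192 [535.9 550.7]
top 198 [547.8 560.5]
top 204 [552.4 572.8]
top 210 [560.7 576.7]
top 216 [569.  573.4]
t 6.7 at [ 523.5 -294.5  171. ] yaw -22.58 tilt [-0.  0. -1.] q1 -0.55 q6 -0.16 F [-0.6  0.1  0.4] w 1.000 grip 0.0
```

```bash
python3 - <<'E'
from h import *
c=cam('wrist'); P=pts(c); d=c['range_z']; X,Y=fr(TS); o=manip.get_obs(); p=o['tool_pos']
s=P[...,:2]@X-p[:2]@X; y=P[...,:2]@Y-p[:2]@Y; z=P[...,2]-p[2]
for (u0,u1,v0,v1) in [(145,196,252,312),(367,425,252,312)]:
    m=np.zeros(d.shape,bool); m[v0:v1,u0:u1]=1; m&=(d>0)&(d<d[v0:v1,u0:u1][d[v0:v1,u0:u1]>0].min()+60)
    print(np.percentile(s[m],[2,50,98]).round(1),np.percentile(y[m],[2,98]).round(1),np.percentile(z[m],[1,10,50,98]).round(1))
E
cat > /dev/null
```

```text
[-54.9 -42.8 -41.2] [-10.   11.3] [37.1 42.7 59.2 84.8]
[41.6 43.3 55.6] [-9.1 11.9] [37.2 43.1 60.5 85.2]
```

View pics/wrist4.png

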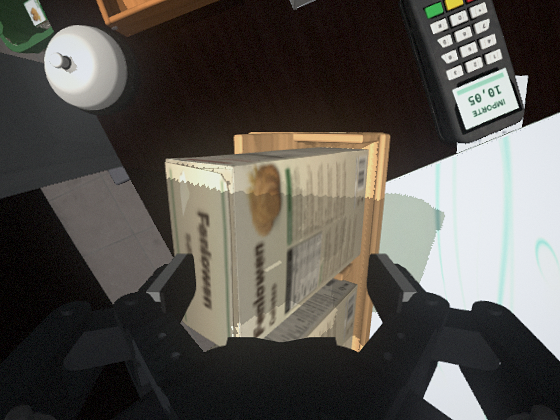

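Run:
```python
from h import *
c=cam('wrist'); P=pts(c); d=c['range_z']; X,Y=fr(TS); p=manip.get_obs()['tool_pos']
s=P[...,:2]@X-p[:2]@X; y=P[...,:2]@Y-p[:2]@Y; z=P[...,2]-p[2]
print('cam',((-c['R'].T@c['t'])-p).round(),'axis',c['R'][2].round(2))
for u in (180,190):
  for v in range(244,320,6): print(u,v,d[v,u].round(),s[v,u].round(1),y[v,u].round(1),z[v,u].round(1),c['img'][v,u])
for u,v in ((280,345),(280,380),(130,310),(100,360)): print('body',u,v,s[v,u].round(),y[v,u].round(),z[v,u].round())
```

```text
cam [ 26.  62. 165.] axis [-0.1  -0.25 -0.96]
180 244 161.0 -56.3 4.4 15.0 [141 133 111]
180 250 161.0 -56.2 1.2 16.0 [134 127 108]
180 256 133.0 -46.5 10.0 42.5 [76 75 73]
180 262 127.0 -44.3 10.2 49.1 [70 66 66]
180 268 123.0 -42.9 9.6 53.6 [36 31 29]
180 274 120.0 -42.1 8.3 56.4 [36 35 32]
180 280 122.0 -42.6 5.1 55.8 [35 29 24]
180 286 121.0 -42.2 3.2 57.5 [31 27 26]
180 292 121.0 -42.3 0.6 58.0 [29 27 24]
180 298 122.0 -42.8 -2.6 57.4 [33 34 29]
180 304 120.0 -42.1 -3.9 60.0 [35 29 26]
180 310 122.0 -42.6 -7.2 59.3 [34 32 29]
180 316 121.0 -42.3 -9.1 60.8 [36 33 30]
190 244 154.0 -48.3 7.3 21.8 [126 116  98]
190 250 156.0 -48.9 3.5 21.1 [100  90  75]
190 256 136.0 -42.6 9.0 40.4 [41 34 35]
190 262 137.0 -43.0 5.6 39.8 [41 40 34]
190 268 135.0 -42.4 3.8 42.3 [36 30 25]
190 274 136.0 -42.8 0.6 42.2 [37 37 31]
190 280 136.0 -42.7 -2.0 43.2 [38 39 33]
190 286 135.0 -42.5 -4.3 44.7 [37 33 30]
190 292 134.0 -42.0 -6.2 46.9 [35 32 27]
190 298 135.0 -42.5 -9.9 46.1 [36 36 31]
190 304 168.0 -52.7 -31.7 18.6 [135 127 107]
190 310 169.0 -53.0 -35.8 18.6 [146 137 116]
190 316 171.0 -53.9 -40.8 17.4 [144 133 113]
body 280 345 -0.0 10.0 99.0
body 280 380 -0.0 10.0 111.0
body 130 310 -48.0 11.0 86.0
body 100 360 -60.0 -6.0 89.0
```

The depth shows that the open pads' tips lie 37 mm above the TCP, and the palm 99 mm above it. That explains the miss: the near pad, at (180,280) in the picture, passes above the carton's top. I lower by 24 mm and check the force.

```bash
python3 -m handwheel '[{"xyz":[0,-2.5,0],"spin":0,"grip":1},{"xyz":[0,-2.5,0],"spin":0,"grip":1},{"xyz":[0,-2.5,1.5],"spin":0,"grip":1},{"xyz":[0,-2.5,2.5],"spin":0,"grip":1},{"xyz":[0,-2.5,3.3],"spin":0,"grip":1},{"xyz":[0,-2.5,4],"spin":0,"grip":1},{"xyz":[0,-2.5,4],"spin":0,"grip":1}]'
python3 - <<'E'
from h import *
rows(*[(stand(s,-68,z),TS) for s,z in [(572,131),(577,131),(598,150),(621,166),(645,173),(656,175)]])
E
```

```text
clock: 7.45
tool_pos: [500.3, -284.8, 129.7]
tcp_rot: [-0.001, 0.832, 0.555, -0.0]
wrist_force: [-0.6, 0.2, 0.4]
gripper_width: 1.0
grip_force: 0.0
t 7.5 at [ 500.3 -284.8  129.7] yaw -22.57 tilt [-0.002  0.001 -1.   ] q1 -0.56 q6 -0.17 F [-0.6  0.2  0.4] w 1.000 grip 0.0
[ 0.02  0.03 -0.13] spin 0.005
[ 0.02  0.53 -0.13] spin 0.005
[ 0.01  2.63 -2.04] spin 0.005
[ 0.    4.93 -3.64] spin 0.005
[-0.01  7.33 -4.34] spin 0.005
[-0.02  8.43 -4.55] spin 0.005
```

```bash
python3 -m handwheel '[{"xyz":[0,0.6,0],"spin":0,"grip":1},{"xyz":[0,1.2,-0.6],"spin":0,"grip":1},{"xyz":[0,1.9,-1.3],"spin":0,"grip":1},{"xyz":[0,2.6,-2],"spin":0,"grip":1},{"xyz":[0,2.6,-2],"spin":0,"grip":1},{"xyz":[0,2.6,-2],"spin":0,"grip":1}]'
cat >> h.py <<'E'
def prof(y0,y1,n='wrist',lo=186,hi=250,smin=500,smax=700):
    c=cam(n); P=pts(c); X,Y=fr(TS); d=c['range_z']
    s=P[...,:2]@X; y=P[...,:2]@Y; z=P[...,2]
    print([(h,)+tuple(np.percentile(s[m],[3,97]).round(0)) for h in range(lo,hi,6) for m in [(d>0)&(abs(z-h)<2.5)&(y>y0)&(y<y1)&(s>smin)&(s<smax)] if m.sum()>4])
    return c
E
python3 - <<'E'
from h import *
prof(-45,-25)
rows(*[(stand(s,-68,z),TS) for s,z in [(598,150),(621,166),(645,173),(656,175)]])
E
```

```text
clock: 8.05
tool_pos: [524.6, -295.0, 151.4]
tcp_rot: [-0.0, 0.832, 0.555, -0.0]
wrist_force: [-5.8, 1.5, 3.6]
gripper_width: 0.998
grip_force: 2.8
[(186, np.float64(620.0), np.float64(623.0)), (192, np.float64(617.0), np.float64(620.0)), (198, np.float64(614.0), np.float64(617.0)), (204, np.float64(556.0), np.float64(613.0)), (210, np.float64(561.0), np.float64(610.0)), (216, np.float64(572.0), np.float64(607.0)), (222, np.float64(585.0), np.float64(604.0)), (228, np.float64(596.0), np.float64(601.0))]
t 8.1 at [ 524.3 -294.8  151.2] yaw -22.57 tilt [-0.001  0.    -1.   ] q1 -0.55 q6 -0.16 F [-5.2  1.2  4. ] w 1.000 grip 2.8
[0.02 0.03 0.12] spin 0.005
[ 0.01  2.33 -1.48] spin 0.005
[-0.    4.73 -2.19] spin 0.005
[-0.01  5.83 -2.39] spin 0.005
```

```bash
python3 -m handwheel '[{"xyz":[0,0.8,-0.5],"spin":0,"grip":1},{"xyz":[0,1.6,-1],"spin":0,"grip":1},{"xyz":[0,2.3,-1.5],"spin":0,"grip":1},{"xyz":[0,3.1,-1.8],"spin":0,"grip":1},{"xyz":[0,3.9,-2.0],"spin":0,"grip":1},{"xyz":[0,4.6,-2.2],"spin":0,"grip":1},{"xyz":[0,5.0,-2.3],"spin":0,"grip":1},{"xyz":[0,5.0,-2.3],"spin":0,"grip":1}]'
python3 - <<'E'
from h import *
prof(-45,-25)
rows(*[(stand(s,-68,z),TS) for s,z in [(645,173),(656,175)]])
E
```

```text
clock: 8.9
tool_pos: [571.2, -314.3, 173.9]
tcp_rot: [-0.0, 0.832, 0.555, -0.0]
wrist_force: [-1.1, 0.5, -0.5]
gripper_width: 1.002
grip_force: 0.3
[(186, np.float64(663.0), np.float64(664.0)), (192, np.float64(662.0), np.float64(664.0)), (198, np.float64(661.0), np.float64(662.0)), (204, np.float64(661.0), np.float64(662.0)), (210, np.float64(660.0), np.float64(661.0)), (216, np.float64(659.0), np.float64(660.0)), (222, np.float64(659.0), np.float64(660.0)), (228, np.float64(658.0), np.float64(659.0)), (234, np.float64(608.0), np.float64(658.0)), (240, np.float64(609.0), np.float64(656.0)), (246, np.float64(645.0), np.float64(655.0))]
t 8.9 at [ 570.8 -314.1  173.8] yaw -22.57 tilt [-0.  0. -1.] q1 -0.54 q6 -0.15 F [-0.2  0.6 -0.1] w 0.999 grip 0.3
[-0.01 -0.3   0.08] spin 0.005
[-0.01  0.8  -0.12] spin 0.005
```

```bash
python3 -m handwheel '[{"xyz":[0,0.5,-0.1],"spin":0,"grip":1},{"xyz":[0,1.0,-0.1],"spin":0,"grip":1},{"xyz":[0,0.8,-0.1],"spin":0,"grip":0.8},{"xyz":[0,0.3,-0.1],"spin":0,"grip":0.6},{"xyz":[0,0,-0.1],"spin":0,"grip":0.45},{"xyz":[0,-0.2,-0.1],"spin":0,"grip":0.2},{"xyz":[0,-0.2,-0.1],"spin":0,"grip":0.0},{"xyz":[0,-0.2,-0.1],"spin":0,"grip":-0.2},{"xyz":[0,-0.2,-0.1],"spin":0,"grip":-0.2},{"xyz":[0,-0.2,-0.1],"spin":0,"grip":-0.2}]' 24
python3 - <<'E'
from h import *
prof(-45,-25)
rows()
E
```

```text
clock: 9.95
tool_pos: [568.8, -313.4, 175.0]
tcp_rot: [-0.0, 0.832, 0.555, -0.0]
wrist_force: [-1.0, 0.7, -2.3]
gripper_width: 0.638
grip_force: 34.7
[(240, np.float64(620.0), np.float64(669.0)), (246, np.float64(630.0), np.float64(668.0))]
t 10.0 at [ 568.9 -313.3  175.1] yaw -22.57 tilt [-0.  0. -1.] q1 -0.54 q6 -0.15 F [-1.6  0.5 -3. ] w 0.639 grip 34.7
```

```bash
python3 -m handwheel '[{"xyz":[0,-0.2,-0.6],"spin":0,"grip":-0.2},{"xyz":[0,-0.2,-1.6],"spin":0,"grip":-0.2},{"xyz":[0,-0.2,-3.5],"spin":0,"grip":-0.2},{"xyz":[0,-0.2,-6],"spin":0,"grip":-0.2},{"xyz":[0,-0.2,-9],"spin":0,"grip":-0.2},{"xyz":[0,-0.2,-12],"spin":0,"grip":-0.2},{"xyz":[0,-0.2,-13],"spin":0,"grip":-0.2},{"xyz":[0,-0.2,-13],"spin":0,"grip":-0.2}]' 22
python3 - <<'E'
from h import *
c=cam('side'); save(c,'s5.png')
rows((tray(-37,-62,290),TT),(tray(-37,-62,200),TT),(tray(-37,-62,110),TT))
E
```

```text
clock: 10.8
tool_pos: [567.4, -312.8, 307.0]
tcp_rot: [0.001, 0.832, 0.555, 0.001]
wrist_force: [0.4, -0.2, -3.4]
gripper_width: 0.641
grip_force: 34.9
t 10.8 at [ 567.1 -312.6  305. ] yaw -22.58 tilt [ 0. -0. -1.] q1 -0.54 q6 -0.15 F [-0.2  0.3 -2.7] w 0.639 grip 34.9
[ 37.23 -19.73   0.88] spin -0.315
[ 37.23 -19.74   9.88] spin -0.315
[ 37.23 -19.74  18.88] spin -0.315
```

View pics/s5.png

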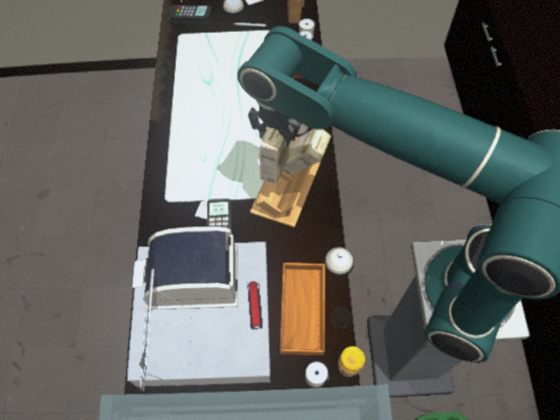

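The side view shows the first carton hanging upright at (272,155) above the stand, and nothing else has moved. I carry it to the tray.

```bash
python3 -m handwheel '[{"xyz":[2,-3,0.5],"spin":0,"grip":-0.2},{"xyz":[5,-6.5,0.9],"spin":0,"grip":-0.2},{"xyz":[9,-9.5,0.9],"spin":-0.05,"grip":-0.2},{"xyz":[13,-12,0.9],"spin":-0.1,"grip":-0.2},{"xyz":[17,-14.5,0.9],"spin":-0.15,"grip":-0.2},{"xyz":[21,-16,0.9],"spin":-0.2,"grip":-0.2},{"xyz":[25,-17,0.9],"spin":-0.25,"grip":-0.2},{"xyz":[29,-18,0.9],"spin":-0.3,"grip":-0.2},{"xyz":[33,-19,0.9],"spin":-0.315,"grip":-0.2},{"xyz":[36,-19.5,0.9],"spin":-0.315,"grip":-0.2},{"xyz":[37.2,-19.7,0.9],"spin":-0.315,"grip":-0.2},{"xyz":[37.2,-19.7,0.9],"spin":-0.315,"grip":-0.2}]' 20
python3 - <<'E'
from h import *
c=cam('side'); P=pts(c); d=c['range_z']; z=P[...,2]
# refine inner corner from tray walls: rim points in nominal tray frame
X,Y=fr(TT); r=(P[...,:2]-CORNER[:2]); x=r@X; y=r@Y
hsv=cv2.cvtColor(c['img'],cv2.COLOR_RGB2HSV)
m=(d>0)&(hsv[...,1]>110)&(hsv[...,0]<25)&(abs(z-42)<7)&(x>-140)&(x<30)&(y>-290)&(y<30)
print('rim x',np.percentile(x[m],[1,99]).round(1),'(want -116,6) y',np.percentile(y[m],[1,99]).round(1),'(want -256,6)')
rows((tray(-37,-62,290),TT),(tray(-37,-62,200),TT),(tray(-37,-62,112),TT))
E
```

```text
clock: 12.05
tool_pos: [527.8, 107.6, 294.3]
tcp_rot: [-0.001, 0.734, 0.679, -0.001]
wrist_force: [-0.7, -0.2, -2.6]
gripper_width: 0.64
grip_force: 33.4
rim x [-115.1    5.7] (want -116,6) y [-162.1    5.5] (want -256,6)
t 12.1 at [527.7 106.5 294.8] yaw -4.47 tilt [-0.002 -0.001 -1.   ] q1 0.15 q6 0.23 F [-0.4 -0.7 -3.9] w 0.638 grip 33.4
[ 0.04  0.01 -0.12] spin 0.000
[0.04 0.03 8.88] spin 0.000
[ 0.05  0.04 17.68] spin 0.000
```

```bash
python3 -m handwheel '[{"xyz":[0,0,3],"spin":0,"grip":-0.2},{"xyz":[0,0,6.5],"spin":0,"grip":-0.2},{"xyz":[0,0,10],"spin":0,"grip":-0.2},{"xyz":[0,0,13],"spin":0,"grip":-0.2},{"xyz":[0,0,15.5],"spin":0,"grip":-0.2},{"xyz":[0,0,17],"spin":0,"grip":-0.2},{"xyz":[0,0,17.7],"spin":0,"grip":-0.2},{"xyz":[0,0,17.7],"spin":0,"grip":-0.2},{"xyz":[0,0,17.7],"spin":0,"grip":-0.2}]' 20
python3 - <<'E'
from h import *
c=cam('wrist'); save(c,'w6.png'); P=pts(c); d=c['range_z']; X,Y=fr(TT); r=P[...,:2]-CORNER[:2]; x=r@X; y=r@Y; z=P[...,2]
m=(d>0)&(z>170)&(z<200)&(x>-80)&(x<10)&(y>-130)&(y<10)
for h in range(170,200,4):
    i=m&(abs(z-h)<2)
    if i.sum()>20: print(h,i.sum(),'x',np.percentile(x[i],[2,98]).round(1),'y',np.percentile(y[i],[2,98]).round(1))
rows()
E
```

```text
clock: 13.0
tool_pos: [528.5, 106.3, 120.4]
tcp_rot: [0.0, 0.735, 0.679, 0.001]
wrist_force: [-0.6, 0.3, -3.7]
gripper_width: 0.64
grip_force: 33.3
170 238 x [-76.3   3.4] y [-68.7 -11.2]
174 474 x [-76.6   3.6] y [-71.5 -11.2]
178 503 x [-73.8   0.3] y [-72.  -11.3]
182 674 x [-69.4  -3.6] y [-69.7 -11.1]
186 6469 x [-65.3  -7.8] y [-73.7 -11.5]
190 15914 x [-59.8 -14.3] y [-74.3 -14.5]
194 650 x [-79.4   9. ] y [-56.8 -49.5]
198 1111 x [-79.6   8.8] y [-69.7 -50.7]
t 13.1 at [528.6 106.5 120.6] yaw -4.53 tilt [ 0.002  0.    -1.   ] q1 0.15 q6 0.23 F [ 0.6 -0.3 -3.7] w 0.639 grip 33.3
```

```bash
python3 -m handwheel '[{"xyz":[0,0,0.4],"spin":0,"grip":-0.2},{"xyz":[0,0,0.7],"spin":0,"grip":-0.2},{"xyz":[0,0,0.9],"spin":0,"grip":-0.2},{"xyz":[0,0,0.9],"spin":0,"grip":-0.2},{"xyz":[0,0,0.9],"spin":0,"grip":-0.2}]'; python3 -m handwheel '[{"xyz":[0,0,0.1],"spin":0,"grip":-0.2},{"xyz":[0,0,0.1],"spin":0,"grip":-0.2}]'; python3 -m handwheel '[{"xyz":[0,0,0.1],"spin":0,"grip":-0.2},{"xyz":[0,0,0.1],"spin":0,"grip":-0.2}]'
```

```text
clock: 13.55
tool_pos: [527.9, 106.6, 110.2]
tcp_rot: [-0.0, 0.734, 0.679, -0.0]
wrist_force: [-0.3, -0.2, -2.8]
gripper_width: 0.643
grip_force: 33.4
clock: 13.75
tool_pos: [528.0, 106.5, 109.1]
tcp_rot: [-0.0, 0.734, 0.679, -0.0]
wrist_force: [-0.1, 0.1, -2.9]
gripper_width: 0.644
grip_force: 33.4
clock: 13.95
tool_pos: [527.9, 106.5, 108.1]
tcp_rot: [-0.0, 0.734, 0.679, -0.0]
wrist_force: [0.2, 0.1, -2.2]
gripper_width: 0.64
grip_force: 33.4
```

```bash
for i in 1 2 3; do python3 -m handwheel '[{"xyz":[0,0,0.07],"spin":0,"grip":-0.2},{"xyz":[0,0,0.07],"spin":0,"grip":-0.2}]' | grep -E "tool_pos|wrist"; done
```

```text
tool_pos: [527.9, 106.5, 107.4]
wrist_force: [0.6, 0.2, -3.9]
tool_pos: [528.1, 106.5, 107.0]
wrist_force: [1.2, 0.2, -1.1]
tool_pos: [528.2, 106.5, 106.9]
wrist_force: [-1.6, -2.2, 5.5]
```

```bash
python3 -m handwheel '[{"xyz":[0,0,-0.07],"spin":0,"grip":-0.2},{"xyz":[0.3,0.2,-0.07],"spin":0,"grip":-0.2},{"xyz":[0.6,0.4,-0.07],"spin":0,"grip":-0.2},{"xyz":[0.85,0.6,-0.07],"spin":0,"grip":-0.2},{"xyz":[0.85,0.6,-0.07],"spin":0,"grip":-0.2},{"xyz":[0.85,0.6,-0.07],"spin":0,"grip":-0.2}]'| grep -E "tool_pos|wrist"; for i in 1 2; do python3 -m handwheel '[{"xyz":[0.1,0,0],"spin":0,"grip":-0.2},{"xyz":[0.1,0,0],"spin":0,"grip":-0.2}]' | grep -E "tool_pos|wrist"; done
```

```text
tool_pos: [535.0, 114.7, 106.9]
wrist_force: [1.4, 0.5, 0.7]
tool_pos: [534.9, 115.5, 107.0]
wrist_force: [0.5, -1.6, 2.4]
tool_pos: [534.9, 116.5, 107.0]
wrist_force: [1.5, -2.8, 4.3]
```

```bash
for i in 1 2 3; do python3 -m handwheel '[{"xyz":[0.05,0,-0.02],"spin":0,"grip":-0.2},{"xyz":[0.05,0,-0.02],"spin":0,"grip":-0.2}]' | grep -E "tool_pos|wrist"; done
python3 - <<'E'
from h import *
c=cam('wrist'); P=pts(c); d=c['range_z']; X,Y=fr(TT); r=P[...,:2]-CORNER[:2]; x=r@X; y=r@Y; z=P[...,2]
m=(d>0)&(x>-80)&(x<10)&(y>-130)&(y<10)
for h in (100,120,140,160,172,176):
    i=m&(abs(z-h)<3)
    if i.sum()>20: print(h,i.sum(),'x',np.percentile(x[i],[2,98]).round(1),'y',np.percentile(y[i],[2,98]).round(1))
rows((tray(-27.5,-52.5,101),TT))
E
```

```text
tool_pos: [534.9, 116.8, 107.0]
wrist_force: [1.3, -4.5, 3.9]
tool_pos: [534.9, 117.2, 107.2]
wrist_force: [0.7, -6.5, 3.3]
tool_pos: [534.9, 117.6, 107.4]
wrist_force: [1.5, -6.4, 2.9]
100 72 x [-52.3  -8.6] y [-1.4 -0.2]
120 96 x [-54.   -8.3] y [-1.1  0. ]
140 217 x [-69.3   7.6] y [-44.6   0.3]
160 708 x [-71.2   8.9] y [-60.    0.4]
172 8852 x [-59.8  -2. ] y [-59.7   0.3]
176 21528 x [-56.4  -8.6] y [-62.4  -1.2]
t 16.2 at [534.9 117.6 107.4] yaw -4.54 tilt [-0.    -0.001 -1.   ] q1 0.17 q6 0.25 F [ 1.9 -5.5  4.3] w 0.641 grip 33.7
[-0.17  0.33  0.04] spin -0.001
```

```bash
python3 -m handwheel '[{"xyz":[-0.05,0.15,-0.02],"spin":0,"grip":-0.2},{"xyz":[-0.05,0.3,-0.02],"spin":0,"grip":-0.2},{"xyz":[-0.05,0.3,-0.02],"spin":0,"grip":-0.2}]'| grep -E "tool_pos|wrist"; for i in 1 2 3 4; do python3 -m handwheel '[{"xyz":[0,0.06,0],"spin":0,"grip":-0.2},{"xyz":[0,0.06,0],"spin":0,"grip":-0.2}]' | grep -E "tool_pos|wrist"; done
```

```text
tool_pos: [536.9, 117.2, 107.1]
wrist_force: [-5.4, -3.7, 5.5]
tool_pos: [537.4, 117.2, 107.2]
wrist_force: [-6.2, -3.6, 4.8]
tool_pos: [538.0, 117.1, 107.2]
wrist_force: [-7.0, -3.8, 4.8]
tool_pos: [538.5, 117.1, 107.2]
wrist_force: [-7.8, -4.4, 5.4]
tool_pos: [538.6, 117.1, 107.2]
wrist_force: [-12.2, -4.4, 7.6]
```

```bash
python3 -m handwheel '[{"xyz":[0,-0.04,0],"spin":0,"grip":0.28},{"xyz":[0,-0.04,0],"spin":0,"grip":0.32},{"xyz":[0,-0.04,0],"spin":0,"grip":0.4},{"xyz":[0,-0.04,0],"spin":0,"grip":0.55},{"xyz":[0,-0.04,0],"spin":0,"grip":0.8},{"xyz":[0,-0.04,0],"spin":0,"grip":0.95},{"xyz":[0,-0.04,0],"spin":0,"grip":0.95}]'
python3 -m handwheel '[{"xyz":[0,0,-2],"spin":0,"grip":0.95},{"xyz":[0,0,-5],"spin":0,"grip":0.95},{"xyz":[0,0,-9],"spin":0,"grip":0.95},{"xyz":[0,0,-14],"spin":0,"grip":1},{"xyz":[0,0,-18],"spin":0,"grip":1},{"xyz":[0,0,-18],"spin":0,"grip":1}]'
cat >> h.py <<'E'
def trayprof(n='wrist',ymin=-130,ymax=10,hs=(50,80,110,140,165,172,176,180),x0=-85):
    c=cam(n); P=pts(c); d=c['range_z']; X,Y=fr(TT); r=P[...,:2]-CORNER[:2]; x=r@X; y=r@Y; z=P[...,2]
    m=(d>0)&(x>x0)&(x<12)&(y>ymin)&(y<ymax)
    for h in hs:
        i=m&(abs(z-h)<3)
        if i.sum()>20: print(h,i.sum(),'x',np.percentile(x[i],[1,99]).round(1),'y',np.percentile(y[i],[1,99]).round(1))
    return c
E
python3 - <<'E'
from h import *
save(trayprof(),'w7.png'); trayprof('side')
rows((stand(560,-199,330),TS),(tray(-120,-150,300),TS))
E
```

```text
clock: 18.0
tool_pos: [539.9, 117.1, 107.6]
tcp_rot: [-0.0, 0.734, 0.679, -0.0]
wrist_force: [0.2, 0.3, -0.3]
gripper_width: 0.972
grip_force: 0.0
clock: 18.6
tool_pos: [541.0, 117.3, 294.0]
tcp_rot: [0.002, 0.734, 0.679, 0.003]
wrist_force: [0.2, 1.0, -0.1]
gripper_width: 1.0
grip_force: 0.0
140 30 x [-49.5 -12.1] y [-2.1 -1.3]
172 2216 x [-53.1  -4.5] y [-103.1   -1.6]
176 4627 x [-52.6  -5. ] y [-101.    -3.2]
180 107 x [-36.2  -4.6] y [-98.   -5.9]
172 244 x [-52.7  -4. ] y [-104.2   -0.4]
176 548 x [-52.3  -4.6] y [-102.4   -2.3]
180 275 x [-52.   -5.1] y [-99.7  -4.1]
t 18.7 at [540.1 117.2 288.4] yaw -4.53 tilt [ 0.002  0.    -1.   ] q1 0.17 q6 0.25 F [ 0.1 -0.6 -0.2] w 0.997 grip 0.0
[-52.43  -6.    -4.19] spin 0.320
[-9.92 -9.43 -1.78] spin 0.320
```

View pics/w7.png

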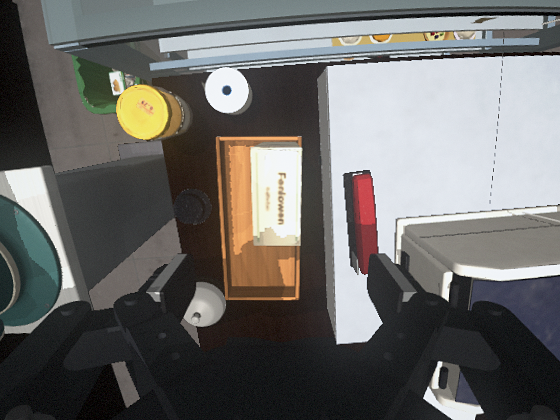

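The first carton stands home in the far left corner (top at (276,195), its far edge on the wall's rim), and the gripper is clear. Now I fetch the second.

```bash
python3 -m handwheel '[{"xyz":[-4,-1.5,-1],"spin":0,"grip":1},{"xyz":[-9,-3.5,-1.5],"spin":0.03,"grip":1},{"xyz":[-14,-4.5,-1.5],"spin":0.06,"grip":1},{"xyz":[-19,-5,-1.5],"spin":0.1,"grip":1},{"xyz":[-24,-5,-1.5],"spin":0.14,"grip":1},{"xyz":[-29,-5,-1.5],"spin":0.18,"grip":1},{"xyz":[-34,-5,-1.5],"spin":0.22,"grip":1},{"xyz":[-39,-5,-1.5],"spin":0.26,"grip":1},{"xyz":[-44,-5,-1.5],"spin":0.3,"grip":1},{"xyz":[-49,-5,-1.5],"spin":0.32,"grip":1},{"xyz":[-52.4,-4.8,-1.5],"spin":0.32,"grip":1},{"xyz":[-52.4,-4.8,-1.5],"spin":0.32,"grip":1}]'
python3 - <<'E'
from h import *
c=prof(-240,-165,lo=170,hi=220); P=pts(c); X,Y=fr(TS); s=P[...,:2]@X;y=P[...,:2]@Y;z=P[...,2]
m=(c['range_z']>0)&(z>190)&(z<225)&(s>530)&(s<610)&(y>-290)&(y<-120); print('y',np.percentile(y[m],[1,99]).round(1))
rows((stand(572,-200,131),TS))
E
```

```text
clock: 19.9
tool_pos: [449.5, -405.1, 299.4]
tcp_rot: [-0.002, 0.834, 0.551, -0.001]
wrist_force: [1.5, -0.2, 0.5]
gripper_width: 0.998
grip_force: 0.0
[(170, np.float64(605.0), np.float64(609.0)), (176, np.float64(600.0), np.float64(605.0)), (182, np.float64(536.0), np.float64(600.0)), (188, np.float64(539.0), np.float64(595.0)), (194, np.float64(547.0), np.float64(590.0)), (200, np.float64(555.0), np.float64(586.0)), (206, np.float64(563.0), np.float64(581.0)), (212, np.float64(570.0), np.float64(577.0))]
y [-252.1 -151.9]
t 19.9 at [ 449.9 -403.1  300. ] yaw -23.01 tilt [-0.003  0.003 -1.   ] q1 -0.77 q6 -0.37 F [0.2 0.4 0.6] w 1.001 grip 0.0
[-0.34  0.16 16.9 ] spin -0.003
```

```bash
python3 -m handwheel '[{"xyz":[-0.4,0.2,4],"spin":0,"grip":1},{"xyz":[-0.4,0.2,7.5],"spin":0,"grip":1},{"xyz":[-0.4,0.2,10],"spin":0,"grip":1},{"xyz":[-0.4,0.2,10],"spin":0,"grip":1},{"xyz":[-0.4,0.2,12],"spin":0,"grip":1},{"xyz":[-0.4,0.2,13.5],"spin":0,"grip":1},{"xyz":[-0.4,0.2,15],"spin":0,"grip":1},{"xyz":[-0.4,0.2,16],"spin":0,"grip":1},{"xyz":[-0.4,0.2,16.7],"spin":0,"grip":1},{"xyz":[-0.4,0.2,16.9],"spin":0,"grip":1},{"xyz":[-0.4,0.2,16.9],"spin":0,"grip":1}]' 20
python3 - <<'E'
from h import *
rows(*[(stand(s,-201,z),TS) for s,z in [(572,131),(598,151),(621,166),(645,174)]])
E
```

```text
clock: 21.05
tool_pos: [451.0, -406.0, 133.7]
tcp_rot: [0.0, 0.833, 0.553, -0.0]
wrist_force: [-0.7, -0.4, 0.2]
gripper_width: 0.999
grip_force: 0.0
t 21.1 at [ 451.  -406.   133.7] yaw -22.86 tilt [-0. -0. -1.] q1 -0.77 q6 -0.38 F [-0.7 -0.4  0.2] w 0.999 grip 0.0
[-0.19 -0.12  0.27] spin -0.000
[-0.19  2.48 -1.73] spin -0.000
[-0.19  4.78 -3.23] spin -0.000
[-0.19  7.18 -4.03] spin -0.000
```

```bash
python3 -m handwheel '[{"xyz":[-0.2,0,0.3],"spin":0,"grip":1},{"xyz":[-0.2,0.6,0.2],"spin":0,"grip":1},{"xyz":[-0.2,1.2,-0.4],"spin":0,"grip":1},{"xyz":[-0.2,1.8,-1],"spin":0,"grip":1},{"xyz":[-0.2,2.5,-1.7],"spin":0,"grip":1},{"xyz":[-0.2,3.3,-2.2],"spin":0,"grip":1},{"xyz":[-0.2,4.1,-2.7],"spin":0,"grip":1},{"xyz":[-0.2,4.8,-3.2],"spin":0,"grip":1},{"xyz":[-0.2,5.6,-3.5],"spin":0,"grip":1},{"xyz":[-0.2,6.4,-3.8],"spin":0,"grip":1},{"xyz":[-0.2,7.1,-4],"spin":0,"grip":1},{"xyz":[-0.2,7.5,-4.1],"spin":0,"grip":1}]'
python3 - <<'E'
from h import *
prof(-190,-160)
rows((stand(648,-201,174),TS))
E
```

```text
clock: 22.25
tool_pos: [519.9, -437.1, 174.5]
tcp_rot: [-0.0, 0.833, 0.553, 0.0]
wrist_force: [-2.0, 0.4, -0.1]
gripper_width: 0.999
grip_force: 0.4
[(186, np.float64(663.0), np.float64(665.0)), (192, np.float64(663.0), np.float64(664.0)), (198, np.float64(662.0), np.float64(664.0)), (204, np.float64(661.0), np.float64(662.0)), (210, np.float64(661.0), np.float64(662.0)), (216, np.float64(660.0), np.float64(661.0)), (222, np.float64(659.0), np.float64(660.0)), (228, np.float64(658.0), np.float64(682.0)), (234, np.float64(608.0), np.float64(658.0)), (240, np.float64(610.0), np.float64(656.0)), (246, np.float64(644.0), np.float64(656.0))]
t 22.3 at [ 520.1 -437.2  174.5] yaw -22.85 tilt [ 0.  0. -1.] q1 -0.74 q6 -0.34 F [-0.6 -0.3 -0.5] w 0.995 grip 0.2
[ 0.   -0.1   0.05] spin -0.000
```

```bash
python3 -m handwheel '[{"xyz":[0,0.5,-0.1],"spin":0,"grip":1},{"xyz":[0,0.9,-0.1],"spin":0,"grip":1},{"xyz":[0,0.7,-0.1],"spin":0,"grip":0.8},{"xyz":[0,0.2,-0.1],"spin":0,"grip":0.6},{"xyz":[0,-0.1,-0.1],"spin":0,"grip":0.45},{"xyz":[0,-0.3,-0.1],"spin":0,"grip":0.2},{"xyz":[0,-0.3,-0.1],"spin":0,"grip":0.0},{"xyz":[0,-0.3,-0.1],"spin":0,"grip":-0.2},{"xyz":[0,-0.3,-0.1],"spin":0,"grip":-0.2}]' 20
python3 -m handwheel '[{"xyz":[0,-0.1,-0.6],"spin":0,"grip":-0.2},{"xyz":[0,-0.2,-1.6],"spin":0,"grip":-0.2},{"xyz":[0,-0.2,-3.5],"spin":0,"grip":-0.2},{"xyz":[0,-0.2,-6],"spin":0,"grip":-0.2},{"xyz":[0,-0.2,-9],"spin":0,"grip":-0.2},{"xyz":[0,-0.2,-12],"spin":0,"grip":-0.2},{"xyz":[0,-0.2,-13],"spin":0,"grip":-0.2},{"xyz":[0,-0.2,-13],"spin":0,"grip":-0.2}]' 20
python3 - <<'E'
from h import *
prof(-240,-160,lo=360,hi=390,smin=590)
rows((tray(-37,-168,290),TT),(tray(-37,-168,114),TT))
E
```

```text
clock: 23.2
tool_pos: [516.5, -435.7, 175.4]
tcp_rot: [-0.0, 0.833, 0.553, -0.0]
wrist_force: [0.5, 0.3, -2.3]
gripper_width: 0.639
grip_force: 23.1
clock: 24.0
tool_pos: [514.9, -435.2, 307.4]
tcp_rot: [0.001, 0.833, 0.553, 0.0]
wrist_force: [-0.5, 0.2, -3.4]
gripper_width: 0.647
grip_force: 23.2
[(360, np.float64(603.0), np.float64(684.0)), (366, np.float64(610.0), np.float64(677.0)), (372, np.float64(615.0), np.float64(672.0)), (378, np.float64(602.0), np.float64(685.0)), (384, np.float64(592.0), np.float64(697.0))]
t 24.1 at [ 514.7 -435.   305.4] yaw -22.86 tilt [ 0. -0. -1.] q1 -0.74 q6 -0.34 F [ 0.8  0.3 -3.3] w 0.641 grip 23.2
[ 40.38 -16.5    0.93] spin -0.320
[ 40.39 -16.51  18.53] spin -0.320
```

```bash
python3 -m handwheel '[{"xyz":[3,-2,0.5],"spin":0,"grip":-0.2},{"xyz":[7,-5,0.9],"spin":0,"grip":-0.2},{"xyz":[11,-8,0.9],"spin":-0.05,"grip":-0.2},{"xyz":[15,-11,0.9],"spin":-0.1,"grip":-0.2},{"xyz":[19,-13.5,0.9],"spin":-0.15,"grip":-0.2},{"xyz":[23,-15.5,0.9],"spin":-0.2,"grip":-0.2},{"xyz":[27,-16.5,0.9],"spin":-0.25,"grip":-0.2},{"xyz":[31,-16.5,0.9],"spin":-0.3,"grip":-0.2},{"xyz":[35,-16.5,0.9],"spin":-0.32,"grip":-0.2},{"xyz":[38.5,-16.5,0.9],"spin":-0.32,"grip":-0.2},{"xyz":[40.4,-16.5,0.9],"spin":-0.32,"grip":-0.2},{"xyz":[40.4,-16.5,0.9],"spin":-0.32,"grip":-0.2}]'
python3 - <<'E'
from h import *
rows((tray(-37,-168,114),TT))
E
```

```text
clock: 25.25
tool_pos: [519.7, 3.5, 294.2]
tcp_rot: [-0.001, 0.734, 0.68, -0.001]
wrist_force: [-0.7, -0.7, -3.3]
gripper_width: 0.639
grip_force: 24.9
t 25.2 at [519.7   3.5 294.2] yaw -4.37 tilt [-0.003  0.001 -1.   ] q1 -0.04 q6 0.03 F [-0.7 -0.7 -3.3] w 0.639 grip 24.9
[-0.23  0.06 17.42] spin 0.002
```

```bash
python3 -m handwheel '[{"xyz":[-0.1,0,3],"spin":0,"grip":-0.2},{"xyz":[-0.1,0,6.5],"spin":0,"grip":-0.2},{"xyz":[-0.1,0,10],"spin":0,"grip":-0.2},{"xyz":[-0.1,0,13],"spin":0,"grip":-0.2},{"xyz":[-0.1,0,15.5],"spin":0,"grip":-0.2},{"xyz":[-0.1,0,17],"spin":0,"grip":-0.2},{"xyz":[-0.1,0,17.4],"spin":0,"grip":-0.2},{"xyz":[-0.1,0,17.4],"spin":0,"grip":-0.2},{"xyz":[-0.1,0,17.4],"spin":0,"grip":-0.2}]'
python3 - <<'E'
from h import *
trayprof(ymin=-230,ymax=-106,hs=(176,180,184,188,192)); print(); trayprof('side',ymin=-230,hs=(172,176,180,184,188,192))
rows((tray(-37,-168,114),TT))
E
```

```text
clock: 26.15
tool_pos: [520.0, 0.3, 123.8]
tcp_rot: [0.001, 0.735, 0.679, 0.001]
wrist_force: [-0.0, -0.3, -2.7]
gripper_width: 0.641
grip_force: 24.9
176 720 x [-77.4   4.1] y [-179.7 -119.2]
180 751 x [-76.5   3.5] y [-179.3 -119.1]
184 847 x [-70.2  -3. ] y [-178.9 -118.9]
188 13403 x [-66.   -7.4] y [-181.  -119.3]
192 20230 x [-67.   -6.9] y [-182.3 -120.9]

172 280 x [-58.3  -3.7] y [-160.9   -0.9]
176 542 x [-57.6  -4.5] y [-159.6   -1.7]
180 318 x [-52.8  -5.1] y [-120.8   -1.7]
184 71 x [-66.5  -5.2] y [-160.6  -10.2]
188 123 x [-63.  -13.1] y [-167.4 -118.2]
192 256 x [-76.9  -8.4] y [-168.2 -118.7]
t 26.2 at [5.200e+02 4.000e-01 1.238e+02] yaw -4.53 tilt [ 0.002 -0.    -1.   ] q1 -0.05 q6 0.03 F [ 0.1 -0.6 -2.7] w 0.642 grip 24.9
[ 0.08 -0.05  0.38] spin -0.000
```

```bash
python3 -m handwheel '[{"xyz":[0,0,0.4],"spin":0,"grip":-0.2},{"xyz":[0,0,0.8],"spin":0,"grip":-0.2},{"xyz":[0,0,1.2],"spin":0,"grip":-0.2},{"xyz":[0,0,1.4],"spin":0,"grip":-0.2},{"xyz":[0,0,1.4],"spin":0,"grip":-0.2},{"xyz":[0,0,1.4],"spin":0,"grip":-0.2}]' 20| grep -E "tool_pos|wrist"; for i in 1 2 3; do python3 -m handwheel '[{"xyz":[0,0,0.07],"spin":0,"grip":-0.2},{"xyz":[0,0,0.07],"spin":0,"grip":-0.2}]' | grep -E "tool_pos|wrist"; done
```

```text
tool_pos: [519.5, 0.4, 108.5]
wrist_force: [-0.0, 0.0, -3.4]
tool_pos: [519.6, 0.4, 108.3]
wrist_force: [-2.7, -1.1, 3.8]
tool_pos: [519.7, 0.2, 108.2]
wrist_force: [-3.7, -2.5, 9.3]
tool_pos: [519.9, 0.0, 108.1]
wrist_force: [-5.8, -4.0, 14.9]
```

```bash
python3 -m handwheel '[{"xyz":[0,0,-0.2],"spin":0,"grip":-0.2},{"xyz":[0.3,0.2,-0.2],"spin":0,"grip":-0.2},{"xyz":[0.6,0.4,-0.2],"spin":0,"grip":-0.2},{"xyz":[0.9,0.6,-0.2],"spin":0,"grip":-0.2},{"xyz":[1.1,0.7,-0.2],"spin":0,"grip":-0.2},{"xyz":[1.1,0.7,-0.2],"spin":0,"grip":-0.2},{"xyz":[1.1,0.7,-0.2],"spin":0,"grip":-0.2}]'| grep -E "tool_pos|wrist"; for i in 1 2 3 4; do python3 -m handwheel '[{"xyz":[0.06,0,0],"spin":0,"grip":-0.2},{"xyz":[0.06,0,0],"spin":0,"grip":-0.2}]' | grep -E "tool_pos|wrist"; done
python3 - <<'E'
from h import *
trayprof('side',ymin=-230,ymax=-90,hs=(168,172,176,180))
trayprof('wrist',ymin=-230,ymax=-90,hs=(50,100,172,176,180))
rows((tray(-27.5,-157.5,102),TT))
E
```

```text
tool_pos: [527.3, 11.0, 108.3]
wrist_force: [0.2, 0.6, -2.5]
tool_pos: [527.3, 11.4, 108.4]
wrist_force: [-0.3, -0.3, -3.4]
tool_pos: [527.4, 12.0, 108.5]
wrist_force: [0.2, 0.8, -2.9]
tool_pos: [527.4, 12.6, 108.5]
wrist_force: [-0.0, 0.2, -3.0]
tool_pos: [527.5, 13.2, 108.6]
wrist_force: [-0.4, -0.7, -1.5]
172 118 x [-60.2  -1.2] y [-153.2  -92. ]
176 320 x [-56.3  -4.6] y [-153.9  -90.7]
180 223 x [-71.1   9.5] y [-164.7  -90.8]
172 7571 x [-60.6   0.6] y [-163.3  -90.9]
176 26270 x [-56.   -5.4] y [-168.3  -90.6]
180 2167 x [-81.7  10.2] y [-169.1  -90.5]
t 29.1 at [527.5  13.2 108.5] yaw -4.53 tilt [ 0. -0. -1.] q1 -0.02 q6 0.06 F [-0.5 -0.5 -3.2] w 0.641 grip 25.1
[-0.2   0.25  0.05] spin -0.000
```

```bash
for i in 1 2 3 4; do python3 -m handwheel '[{"xyz":[0.06,0,0.02],"spin":0,"grip":-0.2},{"xyz":[0.06,0,0.02],"spin":0,"grip":-0.2}]' | grep -E "tool_pos|wrist"; done
```

```text
tool_pos: [527.6, 13.8, 108.3]
wrist_force: [0.8, -0.3, -2.3]
tool_pos: [527.7, 14.4, 108.3]
wrist_force: [-1.0, -2.1, -0.1]
tool_pos: [527.8, 14.9, 108.3]
wrist_force: [-2.3, -4.2, 3.7]
tool_pos: [527.9, 15.3, 108.3]
wrist_force: [-2.0, -6.6, 6.1]
```

```bash
python3 -m handwheel '[{"xyz":[-0.02,0.15,-0.03],"spin":0,"grip":-0.2},{"xyz":[-0.02,0.2,-0.03],"spin":0,"grip":-0.2},{"xyz":[-0.02,0.2,-0.03],"spin":0,"grip":-0.2}]'| grep -E "tool_pos|wrist"; for i in 1 2 3; do python3 -m handwheel '[{"xyz":[0,0.06,0],"spin":0,"grip":-0.2},{"xyz":[0,0.06,0],"spin":0,"grip":-0.2}]' | grep -E "tool_pos|wrist"; done
```

```text
tool_pos: [529.2, 15.2, 108.3]
wrist_force: [-7.8, -3.8, 7.0]
tool_pos: [529.7, 15.2, 108.3]
wrist_force: [-7.8, -4.6, 8.2]
tool_pos: [530.3, 15.1, 108.3]
wrist_force: [-7.5, -3.7, 7.3]
tool_pos: [530.8, 15.1, 108.3]
wrist_force: [-9.2, -4.0, 8.4]
```

```bash
for i in 1 2; do python3 -m handwheel '[{"xyz":[0.01,0.05,0],"spin":0,"grip":-0.2},{"xyz":[0.01,0.05,0],"spin":0,"grip":-0.2}]' | grep -E "tool_pos|wrist"; done
python3 - <<'E'
from h import *
trayprof('side',ymin=-230,ymax=0,hs=(168,172,176,180))
c=trayprof('wrist',ymin=-230,ymax=-108,hs=(172,176,180)); save(c,'w8.png')
E
```

```text
tool_pos: [531.0, 15.1, 108.3]
wrist_force: [-11.9, -3.9, 11.8]
tool_pos: [531.2, 15.1, 108.3]
wrist_force: [-14.5, -3.8, 12.7]
168 31 x [-63.4   2.5] y [-144.9   -0. ]
172 295 x [-52.8  -3. ] y [-150.7   -0.3]
176 748 x [-52.6  -3.3] y [-150.5   -0.8]
180 520 x [-52.   -3.6] y [-148.5   -1.3]
172 5296 x [-57.9   5.2] y [-163.8 -108.3]
176 19155 x [-55.4  -3.3] y [-166.5 -108.5]
180 1148 x [-81.   11.2] y [-166.5 -125.6]
```

View pics/w8.png

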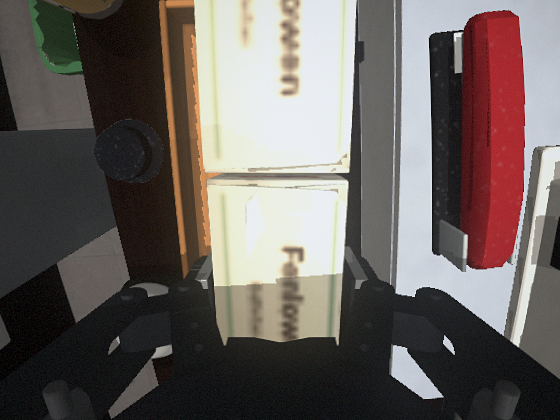

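The seam between the cartons at (280,174) is shut and their far edges line up at x≈350. I unload and let go.

```bash
python3 -m handwheel '[{"xyz":[0,-0.06,-0.05],"spin":0,"grip":0.28},{"xyz":[0,-0.06,-0.05],"spin":0,"grip":0.32},{"xyz":[0,-0.06,-0.05],"spin":0,"grip":0.4},{"xyz":[0,-0.06,-0.05],"spin":0,"grip":0.55},{"xyz":[0,-0.06,-0.05],"spin":0,"grip":0.8},{"xyz":[0,-0.06,-0.05],"spin":0,"grip":0.95},{"xyz":[0,-0.06,-0.05],"spin":0,"grip":0.95}]'
python3 -m handwheel '[{"xyz":[0,0,-2],"spin":0,"grip":0.95},{"xyz":[0,0,-5],"spin":0,"grip":0.95},{"xyz":[0,0,-9],"spin":0,"grip":0.95},{"xyz":[0,0,-14],"spin":0,"grip":1},{"xyz":[0,0,-18],"spin":0,"grip":1},{"xyz":[0,-3,-20],"spin":0,"grip":1},{"xyz":[0,-3,-20],"spin":0,"grip":1},{"xyz":[0,-3,-20],"spin":0,"grip":1}]'
python3 - <<'E'
from h import *
c=trayprof('wrist',ymin=-104,hs=(172,176,180)); print(); trayprof('wrist',ymin=-230,ymax=-107,hs=(172,176,180)); print(); trayprof('side',ymin=-230,hs=(172,176,180)); save(c,'w9.png'); rows()
E
```

```text
clock: 31.95
tool_pos: [531.9, 15.3, 108.5]
tcp_rot: [-0.0, 0.734, 0.679, 0.0]
wrist_force: [-0.4, 0.0, 0.5]
gripper_width: 0.974
grip_force: 0.0
clock: 32.75
tool_pos: [502.0, 17.7, 308.8]
tcp_rot: [0.0, 0.734, 0.679, 0.0]
wrist_force: [0.1, 0.1, 0.8]
gripper_width: 0.999
grip_force: 0.0
172 2687 x [-53.9  -4.4] y [-103.    -2.4]
176 5417 x [-53.9  -5.4] y [-101.9   -3.8]
180 145 x [-34.1  -5.6] y [-100.3   -9.4]

172 1933 x [-52.9  -4.9] y [-208.  -107.1]
176 4159 x [-52.7  -5.9] y [-206.  -108.9]
180 128 x [-39.8  -6.1] y [-205.1 -121.3]

172 449 x [-53.4  -4. ] y [-207.1   -1.2]
176 1037 x [-53.   -4.6] y [-206.6   -2.6]
180 611 x [-52.9  -5.4] y [-204.7   -4.6]
t 32.9 at [502.1  17.6 307.2] yaw -4.53 tilt [-0.002  0.    -1.   ] q1 -0.02 q6 0.06 F [-0.6 -0.5  0.1] w 1.002 grip 0.0
```

View pics/w9.png

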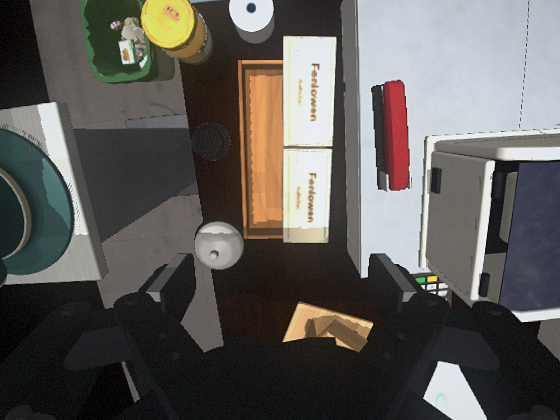

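Both cartons stand side by side against the far wall, tops at (309,92) and (307,195), and the bell, jar, till roll and stapler have not moved. I hand in.

```bash
python3 -c "
from plant import manip
print(manip.finish_job())"
```

```text
the job is handed in; nothing more can be done
None
```

I handed the job in at about 33 s: both cartons stand upright side by side in the tray, the first in the far left corner and the second against it, and by the cameras both are home against the far wall to within about 1 mm; the first carton's grip read up to 35 N, above your 20–30 N but well under the 60 N limit.

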